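Send the syringe pump's pusher block back to its stop

TASK

The syringe pump whose cradle is empty must be made ready for a new syringe: with shut fingertips press down the black release button in the middle of its pusher block to free the brake, keep it pressed while you push the block away from the cradle along the rods until it rests against the steel stop bar, then let the button spring up and come away. Never force the block along with the button up, and do not shove the stop bar out of its place. Nothing is to be grasped or lifted; leave the other pump and the glassware and tools around as they are.

Things in the scene. Friction and masses are not known exactly. Their poses are not given: they have to be found in the camera images.
- pump_empty: syringe pump with an empty cradle, the one to work on. White box fixed on the bench, 110 wide (x) x 300 long (y), deck 50 mm high, origin under its centre. Its y runs along the two rods from the grey V cradle (-y end, 68 long, 90 mm high) to the stop bar (+y)
- pump_empty_button_top (a point): centre of the top of the empty pump's release button: ribbed black plate 44 (x) x 36 (y) mm in the middle of the pusher block, 94 mm above the bench when up. Goes 8 mm straight down on a spring: 5 N at 2 mm, 7 N at 4 mm, 8.5 N fully down; springs up by itself. 4 mm off its +y edge the block carries an upright ridge (60 x 12 mm, top 111 mm high) for a fingertip on the button to push against, to +y. Axes as the pump's
- pump_empty_button (a joint): release button of the empty pump, m pressed down: 0 up (braked, the block resists about 17 N), brake wholly free from 0.004 on, 0.008 fully down. Keep it 4 mm or more down while the block moves
- pump_empty_block (a joint): position of the pusher block of the empty pump along the rods, m, growing towards the stop bar (pump +y); with the button down it slides with 1 to 2 N
- pump_empty_block_face (a point): middle of the +y face of the empty pump's aluminium pusher block (100 (x) x 60 (y) mm, top 85 mm high), 70 mm high; this face meets the stop bar. The button's centre lies 34 mm to -y of it. Axes as the pump's
- pump_empty_stop_face (a point): middle of the -y face of the empty pump's stop bar, 70 mm high: a steel crossbar 100 (x) x 12 (y) x 26 mm, top 79 mm high, a black thumbscrew at its -x end, clamped across the rods; it slips if pushed with over about 45 N. Axes as the pump's
- pump_loaded: syringe pump with a clear syringe (25 dia, clamp on it 111 mm high) in its cradle, plunger reaching to the block; leave it alone. White box fixed on the bench, 110 wide (x) x 300 long (y), deck 50 mm high, origin under its centre. Its y runs along the two rods from the grey V cradle (-y end, 68 long, 90 mm high) to the stop bar (+y)
- pump_loaded_button_top (a point): centre of the top of the loaded pump's release button: ribbed black plate 44 (x) x 36 (y) mm in the middle of the pusher block, 94 mm above the bench when up. Goes 8 mm straight down on a spring: 5 N at 2 mm, 7 N at 4 mm, 8.5 N fully down; springs up by itself. 4 mm off its +y edge the block carries an upright ridge (60 x 12 mm, top 111 mm high) for a fingertip on the button to push against, to +y. Axes as the pump's
- pump_loaded_button (a joint): release button of the loaded pump, m pressed down: 0 up (braked, the block resists about 17 N), brake wholly free from 0.004 on, 0.008 fully down. Keep it 4 mm or more down while the block moves
- pump_loaded_block (a joint): position of the pusher block of the loaded pump along the rods, m, growing towards the stop bar (pump +y); with the button down it slides with 1 to 2 N
- pump_loaded_block_face (a point): middle of the +y face of the loaded pump's aluminium pusher block (100 (x) x 60 (y) mm, top 85 mm high), 70 mm high; this face meets the stop bar. The button's centre lies 34 mm to -y of it. Axes as the pump's
- pump_loaded_stop_face (a point): middle of the -y face of the loaded pump's stop bar, 70 mm high: a steel crossbar 100 (x) x 12 (y) x 26 mm, top 79 mm high, a black thumbscrew at its -x end, clamped across the rods; it slips if pushed with over about 45 N. Axes as the pump's
- beaker: glass beaker, 66 dia x 85 mm high, bystander; origin under its centre
- reagent: amber bottle, 60 dia x 110 mm high, bystander; origin under its centre
- flask: conical glass flask, 72 dia x 110 mm high, bystander; origin under its centre
- jar: small white jar, 44 dia x 50 mm high, bystander; origin under its centre
- spare_syringe: clear syringe lying on the bench along its y, 25 dia x 152 mm long, bystander; origin under the middle of its barrel
- cylinder: measuring cylinder, foot 60 dia, 158 mm high, bystander; origin under its centre
- spatula: thin steel lab spatula with a black grip, lying along its x, 182 x 14 x 12 mm, bystander; origin under its middle

How it is judged:
By the outcome, as a careful person would: the job done as asked, in the order asked, and still so for the second after the job is handed in, with the robot touching nothing.
It also fails if it takes over 40 s, if anything falls off the work surface, if the arm or the gripper's body presses on something with over 40 N, if the wrist force passes 120 N, or if a joint passes its speed limit or range.

ROBOT

A 7-joint arm with a two-finger parallel gripper is mounted at the origin on the work surface. World frame = base frame: x ahead of the robot, y to its left, z up, the work surface at z = 0. Lengths are in m, angles in rad, forces in N, time in s.
With the tool pointing down it reaches from about 0.35 to 0.9 m from the base axis. Payload 8.1 kg.
Tool frame: the origin (TCP) lies midway between the tips of the shut fingers; the grasp point (between the pads) lies 19 mm behind it; z points along the fingers, y is the direction in which the jaws open and shut (so a half turn about z gives the same grasp; the last joint's range is limited). The gripper opens to 92 mm and grips with 3 to 60 N. Pads are 19 mm wide; open, the fingers measure 130 mm over their backs; the gripper's body (75 mm by 190 mm) begins 47 mm behind the grasp point.
Start: joints at [-1.261, 0.434, 0.025, 1.573, -0.012, 1.134, -0.075], TCP at [0.251, 0.573, 0.227] pointing down, gripper open.
Joint ranges: [-2.62, 2.62], [-0.44, 2.09], [-1.27, 1.32], [0.08, 2.57], [-1.32, 4.46], [0.12, 2], [-2.74, 2.74]. Speed limits (rad/s): [2.22, 2.22, 3.01, 3.01, 3.14, 3.14, 3.14].

INTERFACE

Orientations are given as a rotation vector (axis times angle).
In Python, from rig import get_state, eyes, bot gives the robot as it stands.
- The arm moves only by the tool move_arm, never from a script. Its argument "series" is one flat list of numbers, 7 for each row, row after row: the turn, a rotation vector about the tool's x, y, z in degrees, then the shift along the tool's x, y, z in m, then the opening, from 0 (shut) to 1 (fully open). A call has 1 to 8 rows; each row shifts and turns the commanded pose from where the row before left it, along the tool's axes as they then stand; what a row does not reach is not made up. A row lasts 1/8 s, in which the tool goes at most 62.5 mm and 10.7 degrees, less where a joint would pass 70% of its speed; a pose out of reach is approached as far as the arm can. A call with a gripper value outside its range is refused whole. The fingers move at their own pace and stop on an object; "newtons" is the grip in N (left out, the last holds). Time passes only in rows, so rows that do not move let the fingers close. It gives the time, the measured TCP pose, the force and the opening at its end, in the units of the state.
- get_state(): the state, without advancing time (a new reading comes with each control period).
- eyes.camera(name): name is "scene" or "top"; returns the picture (384x512x3 uint8, red, green, blue); there is no depth.
- eyes.camera_info(name): a dict with "fx", "fy", "cx", "cy" (pixels), "origin" and "orientation" of the camera in the world. Camera axes: x right, y up, looking along -z (the intrinsics and any distortion apply to the point x, -y, -z); pixel columns grow to the right and rows downward; lengths in m; the calibration is good to about 2 mm. A picture is of the moment at which its call begins. camera_info takes no time and is no camera call.
- bot.close_job(): hands the job in, once; it reports no verdict.
Trained networks look in the newest picture that a camera, given by its name, has taken for a name from the list of things; names that differ only in an ending like _2 or _b are one class to them, and where a whole thing is asked for, a point or a joint stands for the part that bears it (a point fixed in the world has none). Each returns a list of dicts, best first, with "score" (0 to 1); they miss things now and then, are a little off and sometimes report something else, mostly with a low value. They report only what shows in the picture. A call takes as long as a camera call.
- eyes.find_in(camera, label): "at" ([row, column] as shares, 0 to 1, of the picture: columns of its width, rows of its height, amid what is visible of it).
- eyes.cut_out(camera, label): "pixels" (384x512 bool, what is visible of it) and "at" ([row, column] as shares, 0 to 1, of the picture: columns of its width, rows of its height, amid what is visible of it).
- eyes.landmark_of(camera, label): "at" ([row, column] as shares, 0 to 1, of the picture: columns of its width, rows of its height: a listed point, or the origin of a listed thing).
The state is a dict: "time": time; "qpos": joint angles; "qvel": joint speeds; "joint_efforts": joint torques, N m; "tcp_pos": TCP position; "eef_rot": TCP orientation; "wrist_force": force on the tool from outside, world axes, zero at the start; "torque": the same for the moment, N m; "finger_gap": opening from 0.0 (shut) to 1.0 (fully open).
Only numpy, scipy, OpenCV 4.12 (cv2) and the standard library are available. Lean on these libraries where they do the work, as an engineer would, in place of code of your own. Each camera call takes 0.05 s, during which the arm holds its last target. There are 200 camera calls.

## Working session

There is one attempt and no reset: what is moved stays moved. The work goes in short steps, Python scripts to look and compute and a tool call to move; the robot and the scene stay as the last step left them, time stands still between calls to the robot, and variables do not carry over. Pictures are saved under pics/ and viewed, about 8 in all and at most 12, crops included, and the job is handed in when it is done.

Besides the shell and the picture viewer there is one more tool, called after ">>>" by a JSON object that holds its "api" and its "payload", one argument or row to a line. move_arm: Moves the arm, as the interface text tells. Its arguments: {"type":"object","properties":{"series":{"type":"array"},"newtons":{"type":"number"}},"required":["series"]}

```bash
mkdir -p pics
cat > h.py <<'E'
import numpy as np, cv2
from scipy.spatial.transform import Rotation as R
from rig import get_state, eyes, bot
def rot(o):
    o=np.array(o,float)
    if o.shape==(3,3): return o
    return R.from_rotvec(o).as_matrix() if o.size==3 else R.from_quat(o).as_matrix()
def ray(cam,at):
    i=eyes.camera_info(cam); r,c=at[0]*384,at[1]*512
    d=np.array([(c-i['cx'])/i['fx'],-(r-i['cy'])/i['fy'],-1.])
    return np.array(i['origin']),rot(i['orientation'])@d
def onz(cam,at,z):
    o,d=ray(cam,at); return o+d*(z-o[2])/d[2]
def proj(cam,p):
    i=eyes.camera_info(cam); q=rot(i['orientation']).T@(np.array(p)-i['origin'])
    return np.array([i['cx']+i['fx']*q[0]/-q[2], i['cy']-i['fy']*q[1]/-q[2]])
E
python3 - <<'E'
from h import *
np.set_printoptions(precision=4,suppress=True)
print(eyes.camera_info('top'));print(eyes.camera_info('scene'))
for c in('top','scene'):
    im=eyes.camera(c); cv2.imwrite(f'pics/{c}0.png',im[:,:,::-1])
    for l,z in(('pump_empty',0),('pump_empty_button_top',.094),('pump_empty_block_face',.07),('pump_empty_stop_face',.07),('pump_loaded_button_top',.094),('pump_loaded_stop_face',.07)):
        for d in eyes.landmark_of(c,l)[:3]: print(c,l,round(d['score'],2),(np.array(d['at'])*[384,512]).round(),onz(c,d['at'],z))
s=get_state();print({k:s[k] for k in('time','tcp_pos','eef_rot','finger_gap')});print(rot(s['eef_rot']))
E
```

```text
{'fx': 367.78435393806, 'fy': 367.78435393806, 'cx': 252.39452043033043, 'cy': 183.07170917529248, 'origin': array([ 0.4876, -0.0232,  0.9397]), 'orientation': array([ 0.0776, -0.0632, -1.5659])}
{'fx': 486.6108042313547, 'fy': 486.6108042313547, 'cx': 258.118165627744, 'cy': 190.09508848252457, 'origin': array([1.2316, 0.6256, 1.066 ]), 'orientation': array([0.3743, 0.8829, 2.1845])}
top pump_empty 0.71 [207. 321.] [ 0.512  -0.1903  0.    ]
top pump_empty_button_top 0.89 [210. 328.] [ 0.5022 -0.1888  0.094 ]
top pump_empty_button_top 0.48 [268. 130.] [0.369  0.2625 0.094 ]
top pump_empty_block_face 0.84 [206. 317.] [ 0.5129 -0.1682  0.07  ]
top pump_loaded_button_top 0.6 [191. 178.] [0.5443 0.1553 0.094 ]
top pump_loaded_button_top 0.43 [189. 168.] [0.5483 0.1802 0.094 ]
top pump_loaded_stop_face 0.92 [179. 126.] [0.5738 0.2854 0.07  ]
top pump_loaded_stop_face 0.23 [209. 322.] [ 0.5059 -0.1802  0.07  ]
scene pump_empty 0.6 [175. 230.] [ 0.5012 -0.189   0.    ]
scene pump_empty 0.23 [248. 317.] [0.5401 0.1866 0.    ]
scene pump_empty_button_top 0.62 [153. 226.] [ 0.5072 -0.1963  0.094 ]
scene pump_empty_block_face 0.94 [163. 233.] [ 0.5059 -0.167   0.07  ]
scene pump_empty_stop_face 0.52 [183. 242.] [ 0.5466 -0.0884  0.07  ]
scene pump_loaded_button_top 0.48 [220. 311.] [0.5402 0.1566 0.094 ]
scene pump_loaded_stop_face 0.83 [263. 339.] [0.583  0.2845 0.07  ]
{'time': 0.7, 'tcp_pos': array([0.2508, 0.5725, 0.2268]), 'eef_rot': array([0.644 , 3.0749, 0.0001]), 'finger_gap': 1.003418141805056}
[[-0.916   0.4013  0.    ]
 [ 0.4013  0.916   0.0001]
 [-0.      0.0001 -1.    ]]
```

Run:
```python
import cv2
a=cv2.imread('pics/top0.png');cv2.imwrite('pics/t1.png',cv2.resize(a,(800,600),interpolation=cv2.INTER_CUBIC))
a=cv2.imread('pics/scene0.png');cv2.imwrite('pics/s1.png',cv2.resize(a[60:240,140:380],(800,600),interpolation=cv2.INTER_CUBIC))
```

```text
(no output)
```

View pics/t1.png

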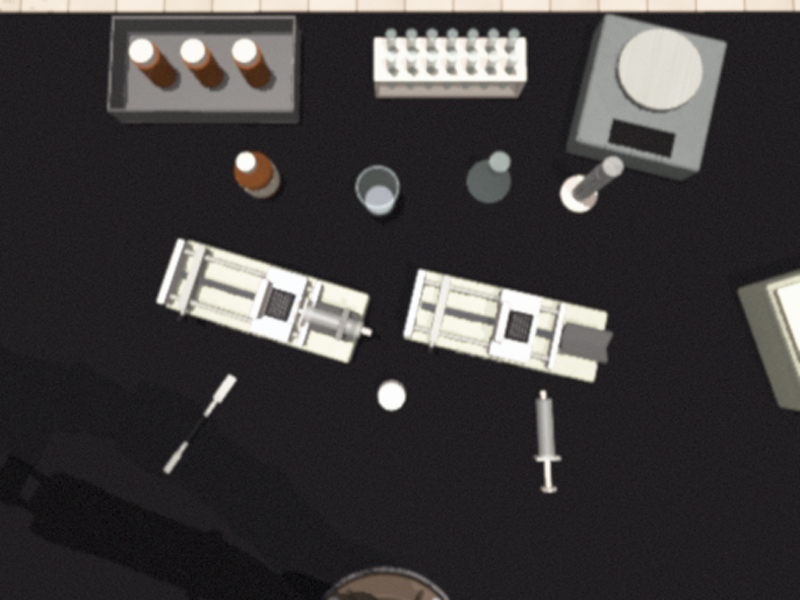

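View pics/s1.png

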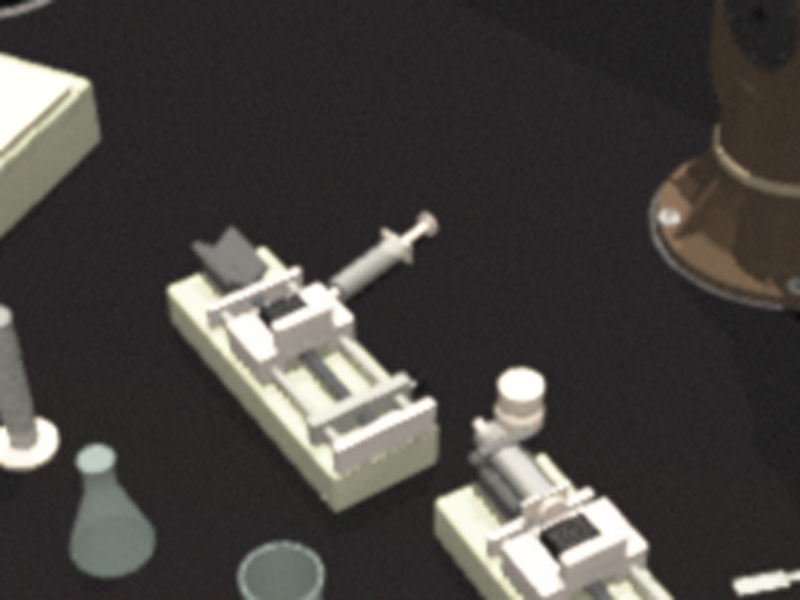

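The empty pump is the right one in the top view, with its button at about (519,326) zoomed, the stop bar at (440,312) and the cradle to the right. It is tilted about 13°. I'll fit a box model to refine this.

```bash
cat > fit.py <<'E'
from h import *
from scipy.optimize import least_squares
np.set_printoptions(precision=4,suppress=True)
def frame(p):
    x,y,a=p[:3]; return np.array([x,y,0]),np.array([[np.cos(a),-np.sin(a),0],[np.sin(a),np.cos(a),0],[0,0,1]])
def W(p,q): t,M=frame(p); return t+M@np.array(q,float)
def boxpts(c,h): return [np.array(c)+np.array(h)*[i,j,k] for i in(-1,1) for j in(-1,1) for k in(-1,1)]
def draw(im,cam,p,s,off):
    yb,ys=p[3],p[4]   # block face y, stop face y
    rect=lambda x,y0,y1,z:[(-x,y0,z),(x,y0,z),(x,y1,z),(-x,y1,z)]
    for r,c in((rect(.055,-.15,.15,.05),(0,255,0)),(rect(.05,yb-.06,yb,.085),(255,0,0)),(rect(.022,yb-.052,yb-.016,.094),(0,0,255)),
               (rect(.05,ys,ys+.012,.079),(255,0,255)),(rect(.03,yb-.012,yb,.111),(0,255,255))):
        q=np.array([(proj(cam,W(p,v))-off)*s for v in r]); cv2.polylines(im,[q.round().astype(np.int32)],True,c,1)
E
python3 - <<'E'
from fit import *
ms={}
for c in('top','scene'):
    eyes.camera(c); d=[k for k in eyes.cut_out(c,'pump_empty')]
    print(c,[(round(k['score'],2),k['at'],k['pixels'].sum()) for k in d][:3])
    d=min(d[:3],key=lambda k:np.linalg.norm(onz(c,k['at'],.05)[:2]-[.51,-.18])); ms[c]=d['pixels']
np.savez('m.npz',**ms)
def boxes(p):
    yb,ys=p[3],p[4]
    return [((0,0,.025),(.055,.15,.025)),((0,yb-.03,.0675),(.05,.03,.0175)),((0,yb-.006,.098),(.03,.006,.013)),
     ((0,ys+.006,.066),(.05,.006,.013)),((0,.144,.065),(.05,.006,.015)),((0,-.15+.034,.07),(.03,.034,.02))]
def cost(p):
    t=0
    for c,m in ms.items():
        r=np.zeros((384*4,512*4),np.uint8)
        for b in boxes(p):
            q=np.array([proj(c,W(p,v)) for v in boxpts(*b)])
            cv2.fillConvexPoly(r,cv2.convexHull((q*4).astype(np.float32)).round().astype(np.int32),255)
        r=cv2.resize(r,(512,384),interpolation=cv2.INTER_AREA)/255.
        t+=np.abs(r-m).sum()
    return t
from scipy.optimize import minimize
p0=np.array([.513,-.177,-.21,.01,.1])
best=min((minimize(lambda q:cost(np.r_[q,.01,.1]),p0[:3],method='Nelder-Mead',options=dict(initial_simplex=p0[:3]+np.vstack([np.zeros(3),np.diag([a,b,g])]))) for a,b,g in((.01,.02,.1),(-.01,-.02,.08))),key=lambda r:r.fun)
print(best.x,best.fun)
# landmarks -> local
p=np.r_[best.x,.0,.1]
t,M=frame(p)
for c in('top','scene'):
    for l,z in(('pump_empty_button_top',.094),('pump_empty_block_face',.07),('pump_empty_stop_face',.07)):
        for d in eyes.landmark_of(c,l)[:1]: print(c,l,round(d['score'],2),M.T@(onz(c,d['at'],z)-t))
np.save('p.npy',p)
E
```

```text
top [(0.78, [0.5393, 0.6305], np.int64(5741))]
scene [(0.97, [0.4479, 0.4543], np.int64(3315)), (0.73, [0.4807, 0.4816], np.int64(267)), (0.4, [0.4169, 0.4414], np.int64(628))]Traceback (most recent call last):
  File "<stdin>", line 24, in <module>
  File "<stdin>", line 24, in <genexpr>
    res = _minimize_neldermead(fun, x0, args, callback, bounds=bounds,
                               **options)
    fxr = func(xr)
    fx = function(np.copy(x), *(wrapper_args + args))
  File "<stdin>", line 24, in <lambda>
  File "<stdin>", line 17, in cost
  File "h.py", line 15, in proj
    i=eyes.camera_info(cam); q=rot(i['orientation']).T@(np.array(p)-i['origin'])
ValueError: time passes only in moves, steps and waits
```

```bash
sed -i 's/eyes.camera_info(cam)/info(cam)/; s/^def rot/from functools import lru_cache\n@lru_cache\ndef info(c): return eyes.camera_info(c)\ndef rot/' h.py
cat > f2.py <<'E'
from fit import *
from scipy.optimize import minimize
ms=dict(np.load('m.npz'))
def boxes(p):
    yb,ys=p[3],p[4]
    return [((0,0,.025),(.055,.15,.025)),((0,yb-.03,.0675),(.05,.03,.0175)),((0,yb-.006,.098),(.03,.006,.013)),
     ((0,ys+.006,.066),(.05,.006,.013)),((0,.144,.065),(.05,.006,.015)),((0,-.15+.034,.07),(.03,.034,.02))]
def cost(p):
    t=0
    for c,m in ms.items():
        r=np.zeros((384*4,512*4),np.uint8)
        for b in boxes(p):
            q=np.array([proj(c,W(p,v)) for v in boxpts(*b)])
            cv2.fillConvexPoly(r,cv2.convexHull((q*4+2).astype(np.float32)).round().astype(np.int32),255)
        t+=np.abs(cv2.resize(r,(512,384),interpolation=cv2.INTER_AREA)/255.-m).sum()
    return t
p0=np.array([.513,-.177,-.21])
b=minimize(lambda q:cost(np.r_[q,.01,.1]),p0,method='Nelder-Mead',options=dict(maxfev=150,initial_simplex=p0+np.vstack([np.zeros(3),np.diag([.01,.02,.1])])))
print(b.x,b.fun)
p=np.r_[b.x,.01,.1]; t,M=frame(p)
for c in('top','scene'):
    im=eyes.camera(c)
    for l,z,k,o in(('pump_empty_button_top',.094,3,.034),('pump_empty_block_face',.07,3,0),('pump_empty_stop_face',.07,4,0)):
        for d in eyes.landmark_of(c,l)[:1]:
            q=M.T@(onz(c,d['at'],z)-t); print(c,l,round(d['score'],2),q)
            if c=='scene': p[k]=q[1]+o
np.save('p.npy',p); print(p)
out=[]
for c,x0,y0 in(('top',250,160),('scene',170,110)):
    im=eyes.camera(c)[y0:y0+90,x0:x0+150,::-1]
    im=cv2.resize(im,None,fx=5,fy=3.3*5/3.3,interpolation=cv2.INTER_CUBIC); im=np.ascontiguousarray(im)
    draw(im,c,p,5,np.array([x0,y0])-0.5+.5); cv2.imwrite(f'pics/ov_{c}.png',im)
E
python3 f2.py
```

```text
[ 0.507  -0.1844 -0.226 ] 691.8509803921569
top pump_empty_button_top 0.76 [ 0.0073 -0.007   0.094 ]
top pump_empty_block_face 0.87 [0.0024 0.0167 0.07  ]
top pump_empty_stop_face 0.72 [-0.0059  0.0947  0.07  ]
scene pump_empty_button_top 0.67 [-0.0845  0.2133  0.094 ]
scene pump_empty_block_face 0.65 [-0.0009  0.0299  0.07  ]
scene pump_empty_stop_face 0.78 [0.0121 0.1058 0.07  ]
[ 0.507  -0.1844 -0.226   0.0299  0.1058]
```

View pics/ov_top.png

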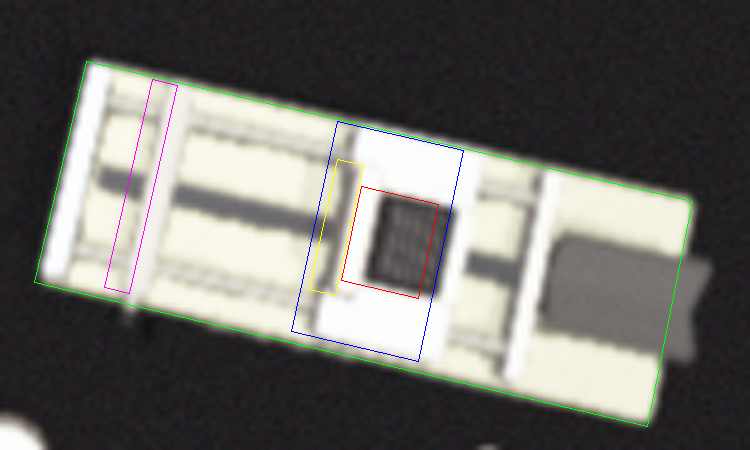

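View pics/ov_scene.png

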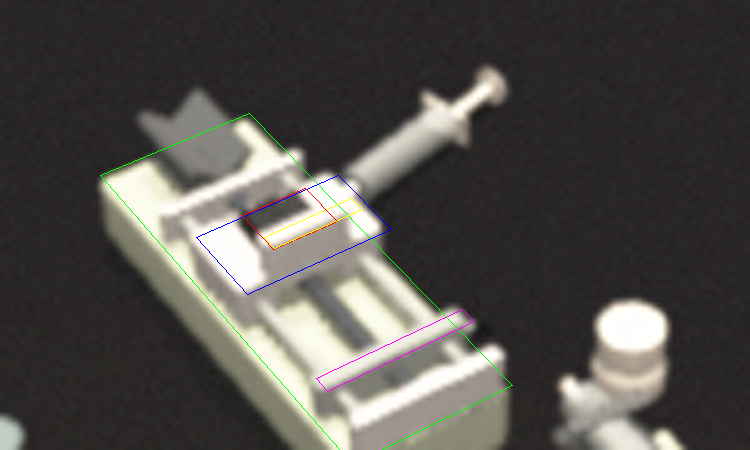

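Against the top picture the deck outline fits. The block overlay should shift about 9 mm to -y and the stop about 6 mm, so the block face is at y≈0.021 and the stop at ≈0.0995, giving a travel of about 78 mm. The button is at about (0.505,-0.197). First I'll turn the tool so the jaws lie along pump x, and shut the fingers.

>>> {"api": "move_arm", "payload": {
  "series": [0,0,10,0,0,0,0,0,0,10,0,0,0,0,0,0,10,0,0,0,0,0,0,10,0,0,0,0,0,0,10,0,0,0,0,0,0,10,0,0,0,0,0,0,10,0,0,0,0,0,0,9.3,0,0,0,0],
  "newtons": 20
}}

```text
time: 2.4
tcp_pos: [0.2507, 0.5725, 0.2268]
eef_rot: [-2.463, -1.95, -0.0]
wrist_force: [0.9, 0.4, -0.2]
finger_gap: 0.177
```

```bash
cat > go.py <<'E'
from fit import *
import sys
p=np.load('p.npy'); p[3],p[4]=.021,.0995; np.save('p.npy',p)
s=get_state(); T=rot(s['eef_rot']); 
def to(q): return T.T@(W(p,q)-s['tcp_pos'])
if __name__=='__main__':
    t,M=frame(p)
    print(s['time'],'tcp local',M.T@(s['tcp_pos']-t),'tool y in pump',M.T@T[:,1],'z',T[:,2],'q',s['qpos'],'F',s['wrist_force'],s['finger_gap'])
    print('to above button',to((0,p[3]-.034-.003,.12)), 'W',W(p,(0,p[3]-.037,.12)))
E
python3 go.py
```

```text
2.4 tcp local [-0.4194  0.6803  0.2268] tool y in pump [ 1.     -0.0056 -0.    ] z [ 0.      0.0001 -1.    ] q [-1.4764  0.4426  0.3416  1.5931 -0.1591  1.1333 -1.3292] F [ 0.9075  0.4077 -0.2028] 0.17676467048683528
to above button [-0.694   0.4232  0.1067] W [ 0.5034 -0.2     0.12  ]
```

>>> {"api": "move_arm", "payload": {
  "series": [0,0,0,-0.0434,0.02645,0,0,0,0,0,-0.0434,0.02645,0,0,0,0,0,-0.0434,0.02645,0,0,0,0,0,-0.0434,0.02645,0,0,0,0,0,-0.0434,0.02645,0,0,0,0,0,-0.0434,0.02645,0,0,0,0,0,-0.0434,0.02645,0,0,0,0,0,-0.0434,0.02645,0,0]
}}

```text
time: 3.4
tcp_pos: [0.3795, 0.1852, 0.227]
eef_rot: [-2.457, -1.957, -0.002]
wrist_force: [0.9, 0.1, -0.2]
finger_gap: 0.007
```

```bash
python3 go.py
```

```text
3.4 tcp local [-0.207   0.3317  0.227 ] tool y in pump [1.     0.0001 0.0004] z [ 0.0006  0.0009 -1.    ] q [-1.0601  0.0881  0.5276  2.0653 -0.0532  0.9997 -0.7314] F [ 0.897   0.1389 -0.1943] 0.006747010897903442
to above button [-0.3478  0.207   0.1068] W [ 0.5034 -0.2     0.12  ]
```

>>> {"api": "move_arm", "payload": {
  "series": [0,0,0,-0.0435,0.026,0,0,0,0,0,-0.0435,0.026,0,0,0,0,0,-0.0435,0.026,0,0,0,0,0,-0.0435,0.026,0,0,0,0,0,-0.0435,0.026,0,0,0,0,0,-0.0435,0.026,0,0,0,0,0,-0.0435,0.026,0,0,0,0,0,-0.0435,0.026,0,0]
}}

```text
time: 4.4
tcp_pos: [0.5044, -0.2004, 0.2268]
eef_rot: [2.457, 1.958, 0.001]
wrist_force: [0.8, 2.2, 0.2]
finger_gap: 0.006
```

>>> {"api": "move_arm", "payload": {
  "series": [0,0,0,0,0,0.02,0,0,0,0,0,0,0.025,0,0,0,0,0,0,0.025,0,0,0,0,0,0,0.01,0,0,0,0,0,0,0,0]
}}

```text
time: 5.03
tcp_pos: [0.5037, -0.199, 0.1466]
eef_rot: [-2.457, -1.956, 0.001]
wrist_force: [-1.0, 0.8, 0.4]
finger_gap: 0.008
```

```bash
python3 go.py
cat > look.py <<'E'
from fit import *
import sys
p=np.load('p.npy')
for c,x0,y0 in(('top',250,160),('scene',170,70)):
    h=90 if c=='top' else 120
    im=np.ascontiguousarray(cv2.resize(eyes.camera(c)[y0:y0+h,x0:x0+150,::-1],None,fx=5,fy=5,interpolation=cv2.INTER_CUBIC))
    if len(sys.argv)>2: draw(im,c,p,5,np.array([x0,y0]))
    cv2.imwrite(f'pics/{sys.argv[1]}_{c}.png',im)
E
python3 look.py a 1
```

```text
5.025 tcp local [ 0.0001 -0.015   0.1466] tool y in pump [ 1.     -0.0002 -0.0007] z [-0.0007  0.0001 -1.    ] q [-0.2492  0.4515  0.73    1.9177 -0.3762  0.9132  0.4397] F [-0.997   0.77    0.4298] 0.007896514859396294
to above button [-0.001  -0.      0.0266] W [ 0.5034 -0.2     0.12  ]
```

View pics/a_scene.png

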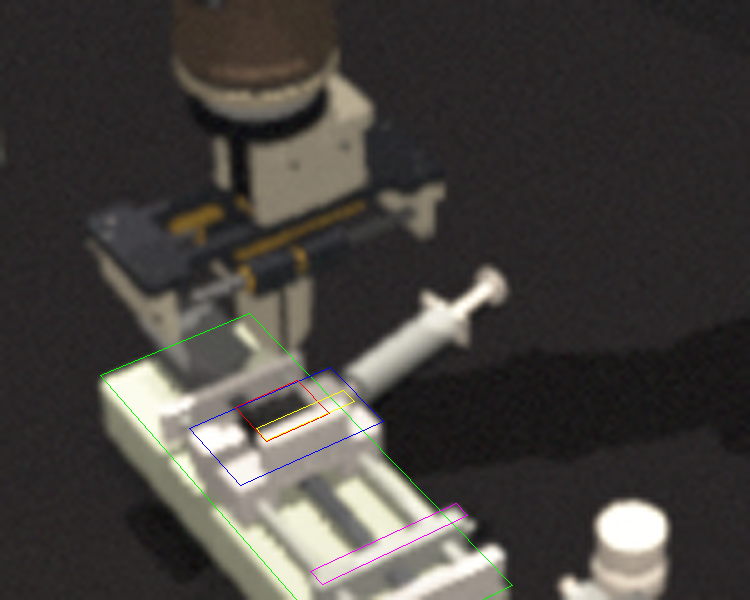

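The shut fingertips hang above the button, and the overlay agrees to 1–2 px. I'll lower to just above it.

>>> {"api": "move_arm", "payload": {
  "series": [0,0,0,0,0,0.02,0,0,0,0,0,0,0.02,0,0,0,0,0,0,0.008,0,0,0,0,0,0,0,0,0,0,0,0,0,0,0]
}}

```text
time: 5.75
tcp_pos: [0.5044, -0.1993, 0.0996]
eef_rot: [2.457, 1.956, 0.001]
wrist_force: [1.6, 0.4, -0.7]
finger_gap: 0.003
```

>>> {"api": "move_arm", "payload": {
  "series": [0,0,0,0,0,0.003,0,0,0,0,0,0,0.003,0,0,0,0,0,0,0.002,0,0,0,0,0,0,0,0,0,0,0,0,0,0,0]
}}

```text
time: 6.38
tcp_pos: [0.5042, -0.1992, 0.0911]
eef_rot: [2.457, 1.956, 0.001]
wrist_force: [-0.6, 1.9, 6.1]
finger_gap: 0.002
```

>>> {"api": "move_arm", "payload": {
  "series": [0,0,0,0,0,0.002,0,0,0,0,0,0,0.002,0,0,0,0,0,0,0,0,0,0,0,0,0,0,0]
}}

```text
time: 6.88
tcp_pos: [0.5042, -0.1992, 0.0872]
eef_rot: [2.458, 1.956, 0.001]
wrist_force: [-1.2, 0.8, 7.9]
finger_gap: 0.008
```

```bash
python3 go.py
```

```text
6.875 tcp local [ 0.0006 -0.015   0.0872] tool y in pump [ 1.     -0.0002  0.0008] z [ 0.0009  0.0001 -1.    ] q [-0.1952  0.531   0.6666  1.9713 -0.4566  0.791   0.507 ] F [-1.2296  0.8225  7.9106] 0.00821859626145557
to above button [-0.0009 -0.0006 -0.0328] W [ 0.5034 -0.2     0.12  ]
```

>>> {"api": "move_arm", "payload": {
  "series": [0,0,0,-0.003,0,0,0,0,0,0,-0.004,0,0,0,0,0,0,-0.004,0,0,0,0,0,0,-0.004,0,0,0,0,0,0,-0.004,0,0,0,0,0,0,-0.004,0,0,0,0,0,0,-0.003,0,0,0,0,0,0,0,0,0,0]
}}

```text
time: 7.88
tcp_pos: [0.4987, -0.2237, 0.0871]
eef_rot: [-2.457, -1.957, -0.003]
wrist_force: [0.2, 4.0, 7.8]
finger_gap: 0.008
```

```bash
python3 go.py;python3 look.py b 1
```

```text
7.875 tcp local [ 0.0007 -0.0401  0.0871] tool y in pump [1.     0.0005 0.0008] z [ 0.0011  0.0013 -1.    ] q [-0.1434  0.5366  0.6624  1.9601 -0.4577  0.7968  0.5532] F [0.1591 4.0364 7.8268] 0.007544421339526227
to above button [ 0.0242 -0.0007 -0.0328] W [ 0.5034 -0.2     0.12  ]
```

View pics/b_scene.png

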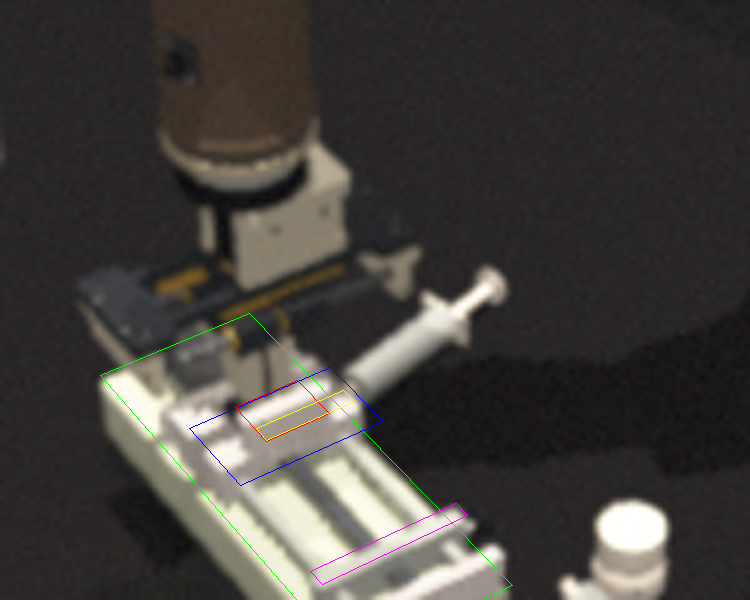

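I had the sign wrong: tool +x is pump +y, so that move carried the block a little towards the cradle. The button stayed down throughout (7.8 N), so the brake was free. I'll go the other way with the button still held.

>>> {"api": "move_arm", "payload": {
  "series": [0,0,0,0.003,0,0,0,0,0,0,0.005,0,0,0,0,0,0,0.006,0,0,0,0,0,0,0.006,0,0,0,0,0,0,0.006,0,0,0,0,0,0,0.006,0,0,0,0,0,0,0.005,0,0,0,0,0,0,0.003,0,0,0]
}}

```text
time: 8.98
tcp_pos: [0.5074, -0.1858, 0.0872]
eef_rot: [2.457, 1.956, 0.001]
wrist_force: [-0.8, -0.5, 8.0]
finger_gap: 0.005
```

```bash
python3 go.py;python3 look.py c 1
```

```text
8.975 tcp local [ 0.0007 -0.0013  0.0872] tool y in pump [ 1.     -0.0003  0.0011] z [ 0.001  -0.0005 -1.    ] q [-0.2234  0.5286  0.6687  1.9761 -0.4563  0.7885  0.4819] F [-0.8128 -0.4825  7.9992] 0.004621659809596927
to above button [-0.0147 -0.0007 -0.0328] W [ 0.5034 -0.2     0.12  ]
```

View pics/c_scene.png

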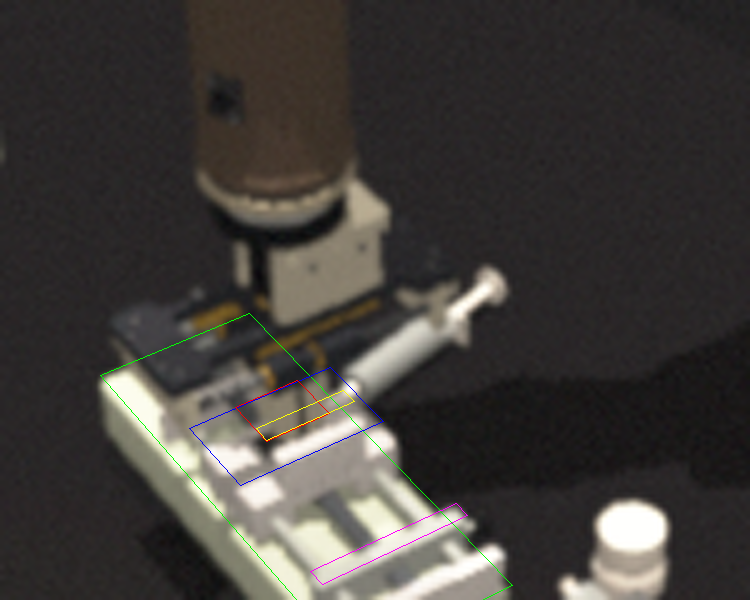

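Friction on the pressed button carries the block the right way. Its ridge has passed the old position by about 20 mm. Continuing.

>>> {"api": "move_arm", "payload": {
  "series": [0,0,0,0.003,0,0,0,0,0,0,0.006,0,0,0,0,0,0,0.007,0,0,0,0,0,0,0.007,0,0,0,0,0,0,0.007,0,0,0,0,0,0,0.006,0,0,0,0,0,0,0.004,0,0,0,0,0,0,0,0,0,0]
}}

```text
time: 10.07
tcp_pos: [0.5164, -0.1463, 0.0872]
eef_rot: [2.457, 1.957, 0.001]
wrist_force: [0.2, 0.6, 8.6]
finger_gap: 0.004
```

```bash
python3 go.py;python3 look.py d 1
```

```text
10.075 tcp local [0.0007 0.0393 0.0872] tool y in pump [1.     0.0002 0.0009] z [ 0.001   0.0001 -1.    ] q [-0.3025  0.5245  0.6722  1.9847 -0.4575  0.785   0.4098] F [0.2387 0.5567 8.5546] 0.0043175922250644466
to above button [-0.0553 -0.0007 -0.0328] W [ 0.5034 -0.2     0.12  ]
```

View pics/d_scene.png

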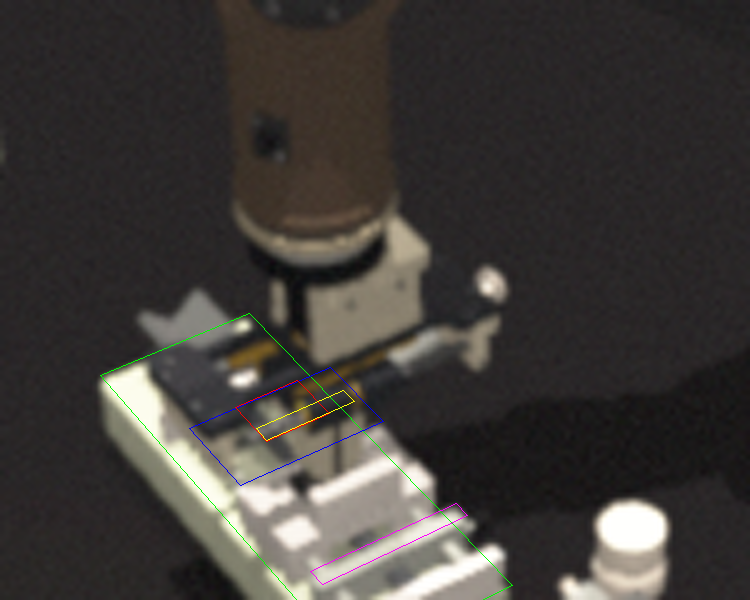

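The block front is about 15 mm from the bar. Continuing slower and watching the force.

>>> {"api": "move_arm", "payload": {
  "series": [0,0,0,0.002,0,0,0,0,0,0,0.003,0,0,0,0,0,0,0.003,0,0,0,0,0,0,0.003,0,0,0,0,0,0,0.002,0,0,0,0,0,0,0.002,0,0,0,0,0,0,0.001,0,0,0]
}}

```text
time: 11.05
tcp_pos: [0.5199, -0.1313, 0.0872]
eef_rot: [2.458, 1.956, 0.001]
wrist_force: [-1.5, -1.6, 8.0]
finger_gap: 0.01
```

>>> {"api": "move_arm", "payload": {
  "series": [0,0,0,0.001,0,0,0,0,0,0,0.001,0,0,0,0,0,0,0.001,0,0,0,0,0,0,0.001,0,0,0]
}}

```text
time: 11.55
tcp_pos: [0.5207, -0.1275, 0.0872]
eef_rot: [2.458, 1.955, 0.001]
wrist_force: [-1.3, -1.5, 8.0]
finger_gap: 0.005
```

```bash
python3 go.py;python3 look.py e
```

```text
11.55 tcp local [0.0007 0.0585 0.0872] tool y in pump [ 1.     -0.0006  0.001 ] z [ 0.001  -0.0004 -1.    ] q [-0.3407  0.524   0.6745  1.9864 -0.458   0.7844  0.3737] F [-1.3226 -1.4837  8.0366] 0.004955556888093669
to above button [-0.0745 -0.0006 -0.0327] W [ 0.5034 -0.2     0.12  ]
```

View pics/e_scene.png

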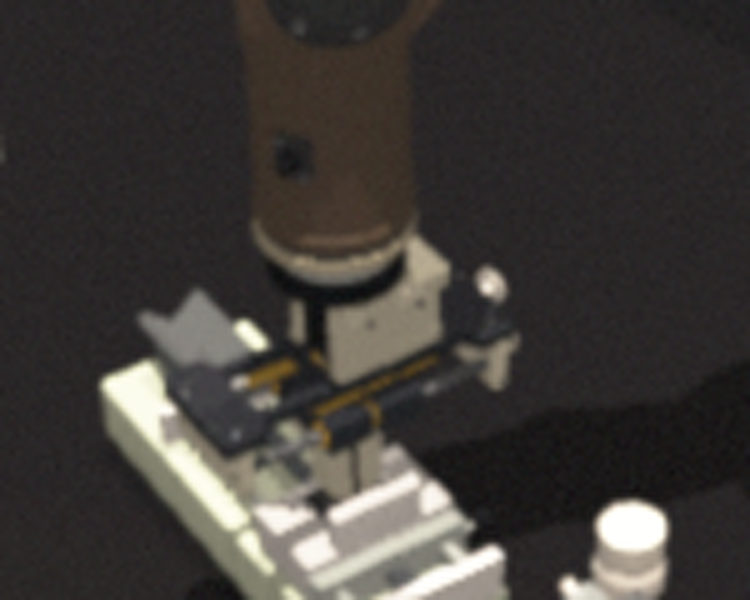

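>>> {"api": "move_arm", "payload": {
  "series": [0,0,0,0.001,0,0,0,0,0,0,0.001,0,0,0,0,0,0,0.001,0,0,0,0,0,0,0.001,0,0,0]
}}

```text
time: 12.15
tcp_pos: [0.5215, -0.125, 0.0874]
eef_rot: [2.457, 1.953, -0.001]
wrist_force: [-2.4, -4.6, 7.2]
finger_gap: 0.005
```

>>> {"api": "move_arm", "payload": {
  "series": [0,0,0,0.001,0,0,0,0,0,0,0.001,0,0,0,0,0,0,0.001,0,0,0,0,0,0,0.001,0,0,0]
}}

```text
time: 12.65
tcp_pos: [0.5227, -0.1213, 0.0875]
eef_rot: [2.457, 1.953, -0.0]
wrist_force: [-0.6, -5.1, 6.8]
finger_gap: 0.005
```

The lateral force is now steady at about 5 N, which looks like the block on the stop and the tip sliding over the button. I'll slide on gently towards the ridge to confirm.

>>> {"api": "move_arm", "payload": {
  "series": [0,0,0,0.0015,0,0.0005,0,0,0,0,0.0015,0,0,0,0,0,0,0.0015,0,0,0,0,0,0,0.001,0,0,0]
}}

```text
time: 13.15
tcp_pos: [0.524, -0.1159, 0.087]
eef_rot: [2.457, 1.953, 0.0]
wrist_force: [-0.3, -4.7, 7.4]
finger_gap: 0.003
```

>>> {"api": "move_arm", "payload": {
  "series": [0,0,0,0.001,0,0,0,0,0,0,0.001,0,0,0,0,0,0,0.001,0,0,0,0,0,0,0.001,0,0,0]
}}

```text
time: 13.65
tcp_pos: [0.525, -0.112, 0.087]
eef_rot: [2.457, 1.953, 0.0]
wrist_force: [-1.5, -4.5, 7.7]
finger_gap: 0.003
```

```bash
python3 go.py;python3 look.py f
```

```text
13.65 tcp local [0.0013 0.0746 0.087 ] tool y in pump [ 1.     -0.0017  0.0025] z [ 0.002  -0.0023 -1.    ] q [-0.373   0.5252  0.6767  1.9864 -0.4588  0.7827  0.3426] F [-1.4652 -4.512   7.6855] 0.002907676978138346
to above button [-0.0906 -0.0011 -0.0328] W [ 0.5034 -0.2     0.12  ]
```

View pics/f_scene.png

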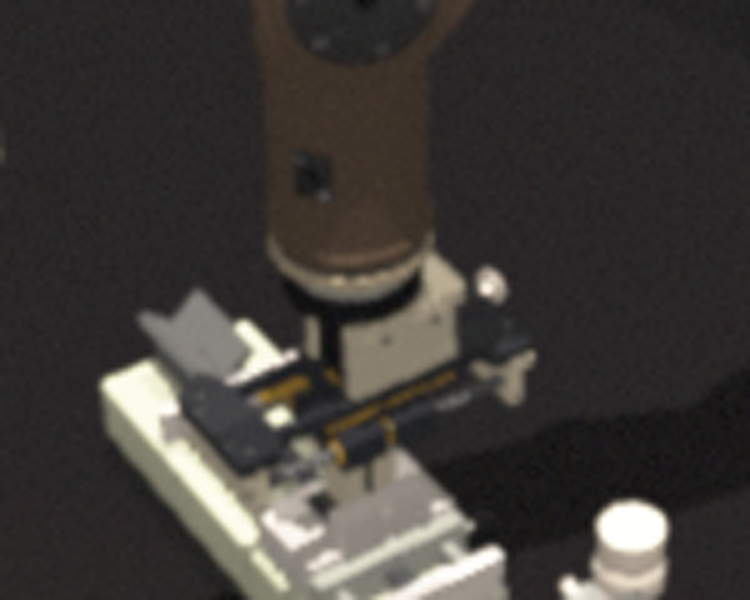

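The bar is where it was, and the block stays put while the tip slides at about 4.7 N, so it is resting on the stop. Lifting straight up.

>>> {"api": "move_arm", "payload": {
  "series": [0,0,0,0,0,-0.003,0,0,0,0,0,0,-0.005,0,0,0,0,0,0,-0.01,0,0,0,0,0,0,-0.03,0,0,0,0,0,0,-0.04,0,0,0,0,0,0,-0.04,0,0,0,0,0,0,-0.03,0,0,0,0,0,0,0,0]
}}

```text
time: 14.75
tcp_pos: [0.5254, -0.1099, 0.2464]
eef_rot: [2.456, 1.956, 0.005]
wrist_force: [-0.1, -0.1, -0.8]
finger_gap: 0.007
```

>>> {"api": "move_arm", "payload": {
  "series": [0,0,0,-0.03,-0.03,-0.01,0,0,0,0,-0.03,-0.04,0,0,0,0,0,-0.03,-0.04,0,0,0,0,0,-0.03,-0.03,0,0,0,0,0,0,0,0,0]
}}

```text
time: 15.38
tcp_pos: [0.3581, -0.1961, 0.2536]
eef_rot: [-2.459, -1.951, -0.002]
wrist_force: [-0.0, -0.0, 0.6]
finger_gap: 0.006
```

```bash
python3 - <<'E'
from h import *
p=np.load('p.npy'); p[3]=p[4]; np.save('p.npy',p)
E
python3 look.py g
python3 - <<'E'
import cv2,numpy as np
a=cv2.imread('pics/g_top.png');b=cv2.imread('pics/g_scene.png')
cv2.imwrite('pics/g.png',cv2.resize(np.vstack([a[:,:600],b[300:,100:700]]),None,fx=.79,fy=.79))
E
```

```text
(no output)
```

View pics/g.png

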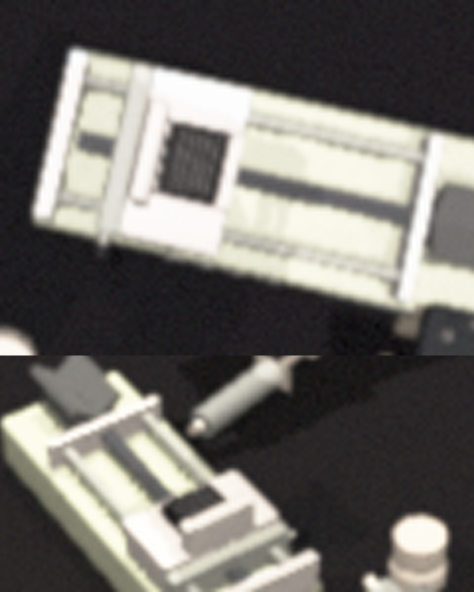

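```bash
python3 -c "
from h import *
print(bot.close_job()); s=get_state(); print(s['time'],s['wrist_force'])"
```

```text
the job is handed in; nothing more can be done
None
the job is handed in; nothing more can be done
```

The job is done and handed in at about 15.5 s: the empty pump's block rests against the stop bar with its button up.

I pressed the release button about 6.5–7 mm down with shut fingertips (about 8 N). I pushed the block along the rods to the bar with the button held, then lifted straight off.

**One mistake:** my first push went the wrong way because of a sign error in the tool's x axis. It carried the block a little towards the cradle. The button was fully pressed, so the brake was free. I reversed without letting go.

**At the stop:** the side force settled at about 4.5–5 N while the tip slid some 16 mm over the button and the block stayed put. That is well below the 45 N at which the bar slips. I let friction on the button drive the block and never pushed against the ridge.

**Last pictures:** the block lies against the stop bar, the bar is in its former place to within picture accuracy, and the arm is clear with about zero wrist force. The views were crops around the empty pump, so I did not check the loaded pump and the rest of the bench again. The tool only travelled high above them.

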